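# Load the firing tray into the porcelain furnace

### The arm

A 6-joint arm with a two-finger parallel gripper is mounted at the origin on a cart in front of the work surface, level with it; the furniture and walls round the work are solid. World frame = base frame: x ahead of the robot, y to its left, z up, the work surface at z = 0. Lengths are in m, angles in rad, forces in N, time in s.
With the tool pointing down it reaches from about 0.225 to 0.875 m from the base axis. Payload 3.4 kg.
Tool frame: the origin (TCP) lies midway between the tips of the shut fingers; the grasp point (between the pads) lies 19 mm behind it (grip_depth is the distance from the TCP to the grasp point, in m); z points along the fingers, y is the line along which they close (so a half turn about z gives the same grasp; the last joint's range is limited). The gripper opens to 85 mm and grips with 20 to 120 N. Pads are 22 mm wide; open, the fingers measure 114 mm over their backs; the gripper's body (76 mm by 85 mm) begins 54 mm behind the grasp point. The pads swing forward as they close: fully open they stand 13 mm farther back than shut.
Start: joints at [-1.414, 0.276, 1.505, -0, 1.361, -0.121], TCP at [0.158, -0.553, 0.231] pointing down, gripper open.
Joint ranges: [-2.89, 2.89], [-0.75, 2.08], [0.22, 2.7], [-1.18, 4.32], [0.11, 2.71], [-2.7, 2.7]. Speed limits (rad/s): [2.57, 2.57, 3.14, 3.14, 3.14, 3.14].

### API

Orientations are given as a unit quaternion [w, x, y, z].
In Python, from workcell import movep, line_to, move_j, move_gripper, wait, ik, read_state, read_camera, calibration, PlanningError, close_job, cut_out, grip_depth gives the robot as it stands. Calls block until the motion is done:
- movep(position, orientation): joint-space move of the TCP to a pose.
- line_to(position, velocity=0.15, frame=None, contact_N=None): straight line of the TCP; frame=None keeps the orientation; velocity is the mean speed in m/s. With contact_N (N) it stops when the force on the tool has changed by that much, and returns True; else False.
- move_j(angles): joint-space move.
- move_gripper(opening, strength=None): finger opening in m; strength is the grip in N (None keeps the last); returns when the fingers have stopped.
- wait(seconds).
- ik(position, orientation): joint angles nearest the present ones, or None.
- read_state(): the state.
- read_camera(name): name is "side" or "top"; returns the picture (400x640x3 uint8, red, green, blue); there is no depth.
- calibration(name): a dict with "fx", "fy", "cx", "cy" (pixels), "rvec" (rotation vector, rad) and "tvec" (3), from world to camera coordinates, as OpenCV has them. Camera axes: x right, y down, z forward; pixel columns grow to the right and rows downward; lengths in m; the calibration is good to about 2 mm. A picture is of the moment at which its call begins. calibration takes no time and is no camera call.
A pose or a line that the arm cannot do raises PlanningError and nothing moves.
- close_job(): hands the job in; it is judged then, once.
Trained networks look in the newest picture that a camera, given by its name, has taken for a name from the list of things; names that differ only in an ending like _2 or _b are one class to them, and where a whole thing is asked for, a point or a joint stands for the part that bears it (a point fixed in the world has none). Each returns a list of dicts, best first, with "conf" (0 to 1); they miss things now and then, are a little off and sometimes report something else, mostly with a low value. They report only what shows in the picture. A call takes as long as a camera call. They do not tell look-alikes from the thing itself.
- cut_out(camera, target): "pixels" (400x640 bool, what is visible of it) and "box" ([left, top, right, bottom] in pixels, round what is visible of it).
The state is a dict: "time_s": time; "joint_positions": joint angles; "joint_velocities": joint speeds; "joint_efforts": joint torques, N m; "position": TCP position; "eef_rot": TCP orientation; "ft_force": force on the tool from outside, world axes, zero at the start; "wrist_torque": the same for the moment, N m; "gripper_width": finger opening in m; "grasp_force": force on a finger pad.
Only numpy, scipy, OpenCV 4.12 (cv2) and the standard library are available. Lean on these libraries where they do the work, as an engineer would, in place of code of your own. Each camera call takes 0.05 s, during which the arm holds its last target. There are 200 camera calls.

### The job

Load the porcelain furnace: push the round firing tray from the steel parking plate across onto the furnace's narrow round pedestal so that it sits centred there, with the three crowns still standing on it, and then bring the hinged furnace head down until it is fully shut over the tray. Leave the white plaster cast and the powder jar where they are.

Things in the scene. Friction and masses are not known exactly. Their poses are not given: they have to be found in the camera images.
- furnace: Small white furnace, fixed. Origin on the bench under its pedestal's axis; its front (sloped dark key panel) faces its own -x, z up. Housing x -100 to 150, y -80 to 80 mm, 49 mm high. Beside it, at y -64 to -190 and x -65 to 65 mm, is a flat steel parking plate without rims, top 76 mm above the bench. Between plate and pedestal is a gap.
- pedestal_top (a point): Centre of the flat top of the cream round pedestal, 60 mm in diameter, 75 mm above the bench (1 mm lower than the parking plate), at the furnace's x = y = 0. The parking plate's edge is 64 mm from this centre, so the gap to be crossed is 34 mm wide.
- tray: Beige round honeycomb firing tray, a flat disc 88 mm in diameter and 12 mm thick, 0.1 kg; too wide to grasp. Origin at the centre of its underside. It starts flat on the parking plate.
- crown_a: White ceramic crown blank standing upright loose on the tray, 11 mm across, 28 mm high, about 17 mm from the tray's centre. Origin at the centre of its foot, z up along it.
- crown_b: Second crown blank, the same, about 19 mm from the tray's centre.
- crown_c: Third crown blank, the same, about 19 mm from the tray's centre.
- head (a joint): Hinge of the furnace head (white bell open below, 120 mm outer, 102 mm inner diameter, 84 mm high): 0 = shut over the pedestal, about 1.6 = upright behind it, as at the start; rad. Stiff: stays where it is left, needs about 3 to 6 N at the handle. Shut, it surrounds a centred tray with 7 mm all round.
- head_hinge (a point): Middle of the head's hinge axis, which runs along the furnace's y, at x = +100 mm, z = 65 mm in the furnace's frame.
- handle_bar (a point): Middle of the head's black handle bar, 13 mm thick, 92 mm long along the furnace's y, on two stems (at y -36 and +36 mm) 38 mm off the head. At joint value q it lies, from the hinge, at x = -198 cos q + 30 sin q, z = 198 sin q + 30 cos q mm in the furnace's frame. At the start it is the topmost part, 26 cm above the bench.
- cast: White plaster jaw, 56x60x28 mm, loose on the bench, to be left alone. Origin under its centre.
- jar: Powder jar with white lid, 48 mm in diameter, 58 mm high, loose on the bench, to be left alone. Origin under its centre.
Mind the look-alikes: they are no part of the job. Leave any yellow look-alike of the tray alone.

How it is judged:
On the way, in this order (a step that is already met when the one before it is completed fails the run):
1. the tray rests flat and centred on the pedestal, clear of the parking plate, the head still open (horizontal distance between tray and pedestal_top below 0.006 m and z of tray in the frame of pedestal_top between -0.002 and 0.002 m and angle between tray's own z axis and vertical below 0.04 rad and value of joint head above 0.7 rad), for 0.3 s.
2. the head is fully shut (value of joint head below 0.03 rad), for 0.2 s.
At the end, for the whole second after the job is handed in: The tray lies flat and at rest on the pedestal, its centre within 6 mm of the pedestal's, all three crowns stand upright on it (within 0.2 rad of vertical), and the head is fully shut (within 0.03 rad) (horizontal distance between tray and pedestal_top below 0.006 m and z of tray in the frame of pedestal_top between -0.002 and 0.002 m and angle between tray's own z axis and vertical below 0.04 rad and linear speed of tray below 0.01 m/s and value of joint head below 0.03 rad and horizontal distance between each of crown_a, crown_b, crown_c and tray below 0.04 m and angle between each of crown_a, crown_b, crown_c's own z axis and vertical below 0.2 rad); the robot touches nothing.
It fails at once if a crown falls over (angle between any of crown_a, crown_b, crown_c's own z axis and vertical above 0.6 rad).
It fails at once if the plaster cast or the powder jar is pushed out of its place (distance of any of cast, jar from where it was at the start of the episode above 0.02 m).
It also fails if it takes over 58 s, if anything falls off the work surface, if the arm or the gripper's body presses on something with over 40 N, if the wrist force passes 120 N, or if a joint passes its speed limit or range.

## Working session

There is one attempt and no reset: what is moved stays moved. The work goes in short steps, each a Python script; the robot and the scene stay as the last script left them, time stands still between calls to the robot, and variables do not carry over. Pictures are saved under pics/ and viewed, at most 10 in all, crops included, and the job is handed in when it is done.

```bash
mkdir -p pics; ls
python3 - <<'E'
from workcell import *
import cv2,numpy as np
for n in("top","side"):
    im=read_camera(n); cv2.imwrite(f"pics/{n}0.png",im[:,:,::-1])
    c=calibration(n); R=cv2.Rodrigues(np.array(c["rvec"]))[0]
    print(n,c["fx"],c["cx"],c["cy"],"cam pos",-R.T@np.array(c["tvec"]),"fwd",R[2],"right",R[0])
    for t in("furnace","tray","head","handle_bar","crown_a","cast","jar"):
        for d in cut_out(n,t): print(t,round(d["conf"],2),d["box"],int(d["pixels"].sum()))
E
```

```text
pics
top 432.9019249598328 318.0439011266214 196.1913329870169 cam pos [ 0.32080702 -0.08176945  0.92199095] fwd [ 0.23457843  0.01196915 -0.97202351] right [ 4.75831363e-02 -9.98866947e-01 -8.16456196e-04]
furnace 0.68 [165.2, 76.0, 333.6, 251.6] 14300
tray 0.69 [300.8, 239.2, 342.2, 277.0] 1319
tray 0.64 [264.2, 151.7, 310.7, 197.2] 1462
head 0.59 [166.9, 77.0, 250.2, 159.4] 4663
handle_bar 0.88 [165.8, 76.9, 249.2, 158.5] 4723
cast 0.66 [391.6, 214.8, 425.1, 244.2] 697
jar 0.9 [394.6, 269.0, 421.3, 292.3] 528
side 501.1180805350857 319.36680236923115 194.74644074131632 cam pos [0.1768747  0.64474412 0.62672452] fwd [ 0.36510451 -0.73857008 -0.5667565 ] right [-0.90085745 -0.43385752 -0.01494987]
furnace 0.75 [153.5, 131.1, 341.7, 317.5] 18819
tray 0.79 [357.1, 223.3, 400.7, 252.7] 1196
tray 0.57 [260.7, 190.7, 308.1, 221.3] 1049
handle_bar 0.74 [151.6, 129.9, 233.7, 266.6] 6773
crown_a 0.58 [284.8, 197.2, 285.5, 210.9] 53
crown_a 0.46 [276.8, 187.5, 283.2, 199.1] 41
crown_a 0.45 [297.3, 188.0, 302.7, 201.0] 41
crown_a 0.37 [153.0, 127.4, 344.3, 316.6] 19073
cast 0.66 [365.7, 170.7, 390.5, 191.4] 482
cast 0.19 [296.0, 187.4, 301.8, 201.5] 61
jar 0.82 [414.0, 169.4, 436.3, 201.4] 655
jar 0.63 [365.5, 169.9, 390.8, 193.5] 521
```

View pics/top0.png

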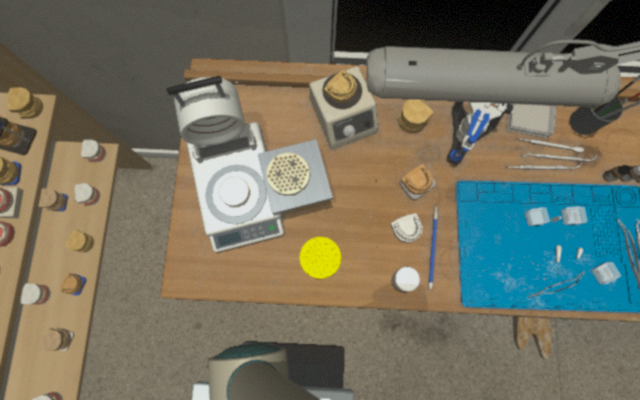

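View pics/side0.png

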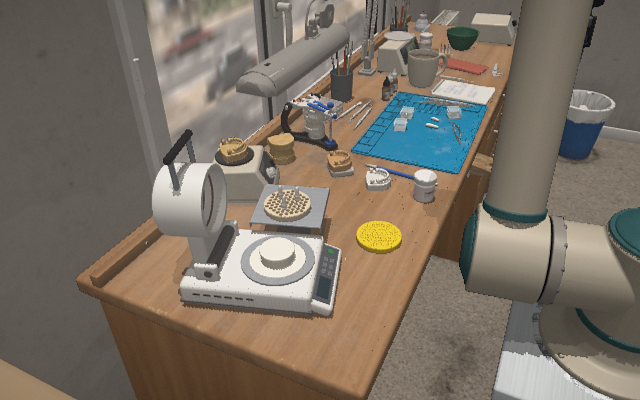

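The top view shows the tray with its crowns on the plate at about (288,173), the pedestal at (234,191), the yellow decoy at (320,258), the cast at (407,228) and the jar at (407,280). The head is open and its handle is at (195,86).

Run:
```python
import cv2
a=cv2.imread("pics/top0.png")[130:255,185:340]; cv2.imwrite("pics/topc.png",cv2.resize(a,None,fx=4.7,fy=4.7,interpolation=2))
a=cv2.imread("pics/side0.png")[170:320,175:350]; cv2.imwrite("pics/sidec.png",cv2.resize(a,None,fx=4,fy=4,interpolation=2))
```

```text
(no output)
```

View pics/topc.png

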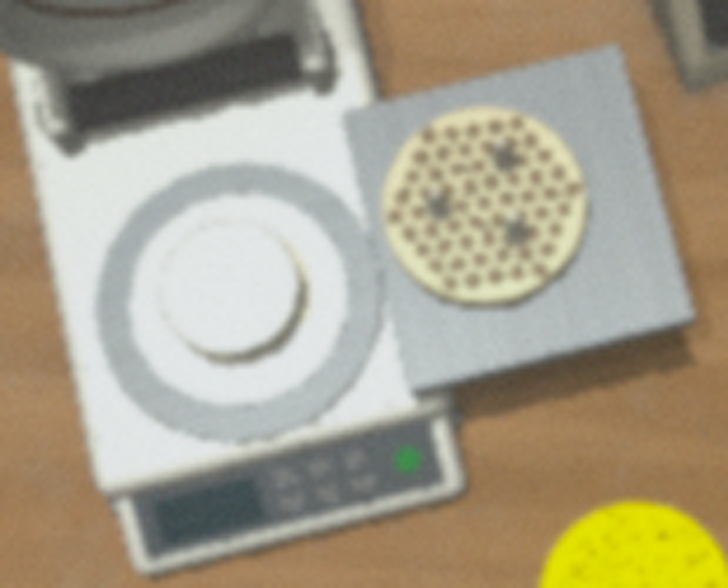

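View pics/sidec.png

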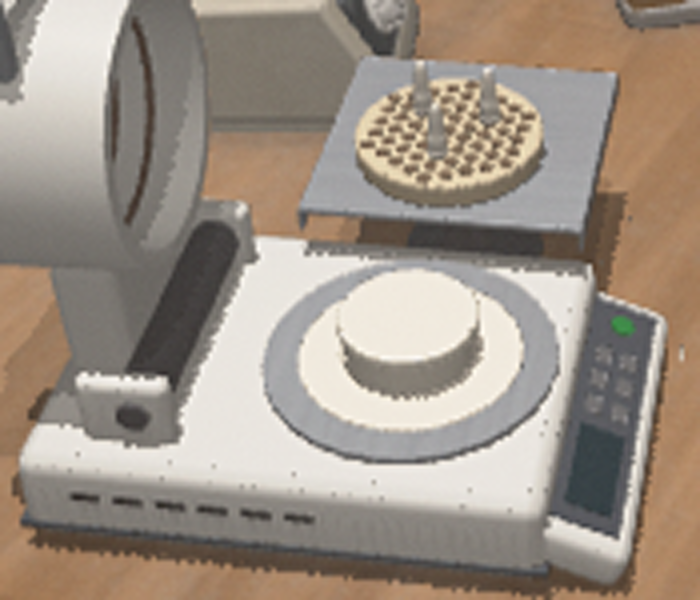

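The crops give the plate corners, the pedestal rim and the tray rim in both views. I'll fit the furnace and tray poses from these.

```bash
cat > h.py <<'E'
import numpy as np,cv2,json
from workcell import *
from scipy.optimize import least_squares
from scipy.spatial.transform import Rotation as Ro
C={n:calibration(n) for n in("top","side")}
def proj(n,P):
    c=C[n];K=np.array([[c["fx"],0,c["cx"]],[0,c["fy"],c["cy"]],[0,0,1]])
    return cv2.projectPoints(np.array(P,float).reshape(-1,1,3),np.array(c["rvec"]),np.array(c["tvec"]),K,None)[0][:,0]
T=np.linspace(0,2*np.pi,180)
def disc(n,x,y,z,r):
    p=proj(n,np.c_[x+r*np.cos(T),y+r*np.sin(T),0*T+z]);return np.r_[p.min(0),p.max(0)]
def fit_disc(n,box,z,r,x0=(0.5,0.)):
    s=least_squares(lambda v:disc(n,v[0],v[1],z,r)-box,x0);return s.x,s.fun
def F(f,P):  # furnace -> world
    P=np.atleast_2d(P);c,s=np.cos(f[2]),np.sin(f[2]);return np.c_[f[0]+c*P[:,0]-s*P[:,1],f[1]+s*P[:,0]+c*P[:,1],P[:,2]]
def Fi(f,p):
    c,s=np.cos(f[2]),np.sin(f[2]);d=np.array(p[:2])-f[:2];return np.array([c*d[0]+s*d[1],-s*d[0]+c*d[1]])
E
cat > fit.py <<'E'
from h import *
tc=lambda p:np.array(p)/4.7+np.array([185,130])
sc=lambda p:np.array(p)/4+np.array([175,170])
cor=np.array([[65,-64,76],[65,-190,76],[-65,-190,76],[-65,-64,76]])/1e3
px={"top":tc([[345,113],[617,45],[693,320],[415,392]]),"side":sc([[300,218],[365,57],[618,73],[582,236]])}
b=lambda f,l,t,r,bo:np.r_[f([l,t]),f([r,bo])]
ped={"top":b(tc,160,220,299,355),"side":b(sc,337,268,481,363)}
tr={"top":b(tc,383,107,587,299),"side":b(sc,356,77,544,192)}
def res(v,ns):
    return np.concatenate([np.r_[(proj(n,F(v,cor))-px[n]).ravel(),2*(disc(n,v[0],v[1],.075,.03)-ped[n])] for n in ns])
for ns in(["top"],["side"],["top","side"]):
    s=least_squares(lambda v:res(v,ns),[.5,.1,.2]);f=s.x;print(ns,f.round(4),s.fun.round(1))
    for n in ns:
        t,r=fit_disc(n,tr[n],.088,.044);print("tray",n,t.round(4),"in F",Fi(f,t).round(4),r.round(1))
        print("  ped",n,fit_disc(n,ped[n],.075,.03)[0].round(4))
np.save("f.npy",f)
print("bar",F(f,[.1+.198*.03+.03,0,.065+.197]))
E
python3 fit.py; python3 -c "
from workcell import *;s=read_state();print(s['eef_rot'],s['gripper_width'],s['time_s'])"
```

```text
['top'] [0.5277 0.0988 0.3035] [-0.8 -0.3  0.6 -0.4  0.7  0.  -1.2  0.3 -0.   0.   0.3  0.2]
tray top [ 0.5672 -0.0093] in F [ 0.0054 -0.115 ] [-0.2 -0.6  0.2  0.6]
  ped top [0.5278 0.099 ]
['side'] [0.527  0.0998 0.3042] [-0.5 -2.2 -0.6 -0.1  0.5  0.3  0.4 -1.1  0.3  1.  -0.2  0.3]
tray side [ 0.5658 -0.0082] in F [ 0.0046 -0.1146] [-0.3  0.6  0.3 -0.6]
  ped side [0.5275 0.0991]
['top', 'side'] [0.5275 0.0992 0.3039] [-0.9 -0.2  0.4 -0.3  0.6  0.1 -1.4  0.4 -0.4  0.2 -0.   0.4 -0.5 -2.4
 -0.6 -0.3  0.4  0.1  0.4 -1.3  0.3  0.4 -0.3 -0.3]
tray top [ 0.5672 -0.0093] in F [ 0.0055 -0.1154] [-0.2 -0.6  0.2  0.6]
  ped top [0.5278 0.099 ]
tray side [ 0.5658 -0.0082] in F [ 0.0044 -0.1139] [-0.3  0.6  0.3 -0.6]
  ped side [0.5275 0.0991]
bar [[0.65718824 0.13982981 0.262     ]]
[1.01064159e-04 9.90371239e-01 1.38436986e-01 3.51793968e-06] 0.08571221316485722 0.8
```

```bash
cat >> h.py <<'E'
f=np.load("f.npy") if __import__("os").path.exists("f.npy") else None
def quat(yaw,a=0,flip=1):
    # tool y along furnace-frame x turned by yaw; tilt a: z=(sin a,0,-cos a)
    c,s=np.cos(a),np.sin(a)
    z=np.array([s,0,-c]);y=flip*np.array([c,0,s]);x=np.cross(y,z)
    q=(Ro.from_euler("z",yaw)*Ro.from_matrix(np.c_[x,y,z])).as_quat();return np.r_[q[3],q[:3]]
def bar(q): return np.array([.1-.198*np.cos(q)+.03*np.sin(q),0,.065+.198*np.sin(q)+.03*np.cos(q)])
def grip_tcp(q,a,back=0): # TCP in world for gripping the bar at q with tilt a
    return F(f,bar(q)+(grip_depth-back)*np.array([np.sin(a),0,-np.cos(a)]))[0]
E
python3 - <<'E'
from h import *
for fl in(1,-1):
    print("flip",fl)
    for y in(-.175,-.1,-.044):
        j=ik(F(f,[0.005,y,.08])[0],quat(f[2],0,fl));print(y,None if j is None else np.round(j,2))
    for m in(0,.4,.8):
        for q in np.linspace(1.6,-.02,6):
            a=m*(1-q/1.6);j=ik(grip_tcp(q,a),quat(f[2],a,fl));print(m,round(q,2),None if j is None else np.round(j,2))
E
```

```text
flip 1
-0.175 [-0.23  0.42  1.7  -0.    1.03 -0.54]
-0.1 [-0.11  0.38  1.75 -0.    1.01 -0.42]
-0.044 [-0.02  0.36  1.78 -0.    0.99 -0.32]
0 1.6 [ 0.11  0.42  1.26 -0.    1.47 -0.2 ]
0 1.28 [ 0.09  0.32  1.41 -0.    1.41 -0.22]
0 0.95 [ 0.06  0.24  1.58 -0.    1.33 -0.24]
0 0.63 [ 0.03  0.19  1.74 -0.    1.21 -0.27]
0 0.3 [ 0.01  0.18  1.9  -0.    1.06 -0.29]
0 -0.02 [ 0.    0.23  2.02 -0.    0.89 -0.3 ]
0.4 1.6 [ 0.11  0.42  1.26 -0.    1.47 -0.2 ]
0.4 1.28 [ 0.07  0.28  1.47  0.02  1.31 -0.23]
0.4 0.95 [ 0.03  0.16  1.69  0.05  1.14 -0.29]
0.4 0.63 [-0.02  0.07  1.91  0.1   0.93 -0.37]
0.4 0.3 [-0.08  0.04  2.12  0.19  0.69 -0.51]
0.4 -0.02 [-0.13  0.1   2.32  0.45  0.39 -0.83]
0.8 1.6 [ 0.11  0.42  1.26 -0.    1.47 -0.2 ]
0.8 1.28 [ 0.06  0.24  1.54  0.04  1.21 -0.25]
0.8 0.95 [-0.    0.08  1.82  0.12  0.94 -0.36]
0.8 0.63 [-0.09 -0.02  2.09  0.31  0.64 -0.61]
0.8 0.3 [-0.23 -0.03  2.37  0.98  0.38 -1.38]
0.8 -0.02 None
flip -1
-0.175 [-0.23  0.42  1.7  -0.    1.03  2.61]
-0.1 None
-0.044 None
0 1.6 None
0 1.28 None
0 0.95 None
0 0.63 None
0 0.3 None
0 -0.02 None
0.4 1.6 None
0.4 1.28 None
0.4 0.95 None
0.4 0.63 None
0.4 0.3 [-0.08  0.04  2.12  0.19  0.69  2.63]
0.4 -0.02 [-0.13  0.1   2.32  0.45  0.39  2.31]
0.8 1.6 None
0.8 1.28 None
0.8 0.95 None
0.8 0.63 [-0.09 -0.02  2.09  0.31  0.64  2.53]
0.8 0.3 [-0.23 -0.03  2.37  0.98  0.38  1.76]
0.8 -0.02 [-0.39  0.21  2.67  2.23  0.63  0.28]
```

```bash
cat > push1.py <<'E'
from h import *
tr=np.array([.005,-.1147]); d=-tr/np.linalg.norm(tr)
yaw=f[2]+np.arctan2(d[1],d[0])-np.pi/2
np.save("push.npy",np.r_[d,yaw])
P=lambda s,z:F(f,[*(d*-s),z])[0]   # TCP at distance s before the pedestal axis on the push line
Q=quat(yaw)
L=np.linalg.norm(tr)
move_gripper(.06)
movep(P(L+.058,.19),Q); line_to(P(L+.058,.105),.15)
c=line_to(P(L+.058,.060),.02,contact_N=2.5)
p=read_state()["position"];print("touch",c,p,read_state()["gripper_width"])
z=p[2]+.003
line_to(P(L+.058,z),.03)
np.save("z.npy",z)
c=line_to(P(L+.035,z),.02);print("ft",read_state()["ft_force"],read_state()["time_s"])
for n in("top","side"):
    im=read_camera(n);cv2.imwrite(f"pics/{n}1.png",im[:,:,::-1])
    for t in cut_out(n,"tray"):print(n,t["conf"],t["box"])
a=cv2.imread("pics/side1.png")[130:330,170:420];b=cv2.imread("pics/top1.png")[110:260,180:360]
cv2.imwrite("pics/c1.png",np.vstack([cv2.resize(a,(375,300)),cv2.resize(b,(375,300))]) )
E
python3 push1.py
```

```text
touch True [ 0.58629244 -0.06330229  0.07094253] 0.06020418640998087
ft [ 0.00778797 -0.48133251 -0.33145376] 7.3333
top 0.79 [300.6, 236.1, 341.6, 276.5]
side 0.7 [357.5, 222.3, 401.9, 253.4]
side 0.57 [257.5, 191.8, 309.8, 223.3]
side 0.21 [154.3, 128.0, 234.8, 267.3]
```

View pics/c1.png

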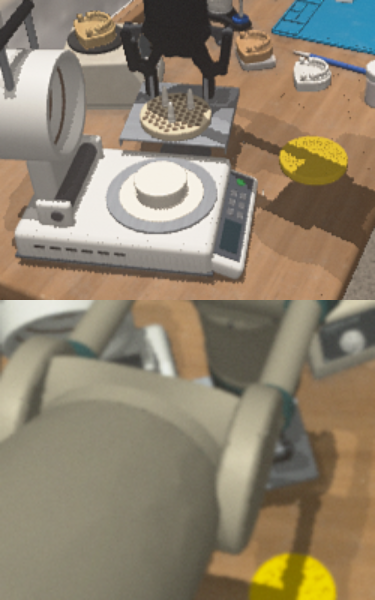

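The side crop shows the gripper behind the tray, with all three crowns upright. The arm blocks the top camera, so I'll push to about 10 mm short and measure from the side.

```bash
cat > push2.py <<'E'
from h import *
import sys
d=np.load("push.npy");z=float(np.load("z.npy"))
P=lambda s,z:F(f,[*(d[:2]*-s),z])[0]
line_to(P(float(sys.argv[1]),z),.025)
wait(.2);s=read_state();print("ft",s["ft_force"],s["time_s"])
im=read_camera("side");k=sys.argv[2];cv2.imwrite(f"pics/s{k}.png",im[:,:,::-1])
for t in cut_out("side","tray"):print(t["conf"],t["box"])
a=cv2.imread(f"pics/s{k}.png")[165:295,225:365];cv2.imwrite(f"pics/s{k}c.png",cv2.resize(a,None,fx=4.5,fy=4.5,interpolation=2))
E
python3 push2.py .053 2
```

```text
ft [ 0.83694332 -0.77645889  0.33289717] 11.7583
0.88 [247.6, 223.5, 301.5, 258.7]
0.72 [352.5, 220.9, 399.8, 255.0]
```

View pics/s2c.png

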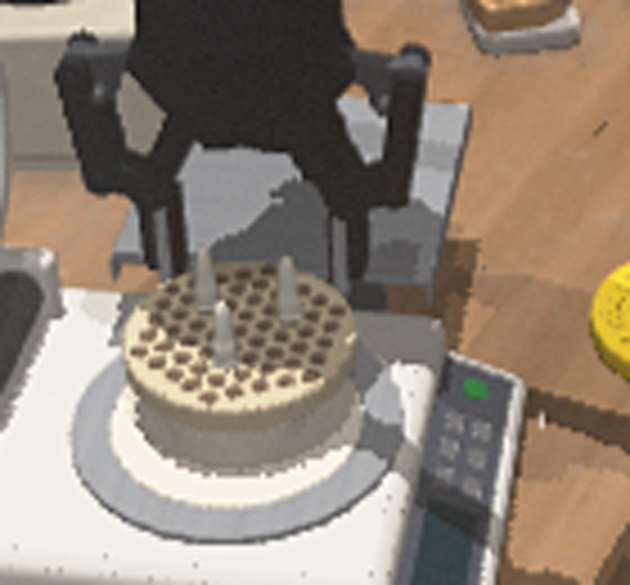

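The tray is now mostly on the pedestal and the crowns are standing. Its top rim spans u 124–357 and v 262–408 in the crop.

Run:
```python
from h import *
b=np.r_[np.array([124,262])/4.5+[225,165],np.array([357,408])/4.5+[225,165]]
t,r=fit_disc("side",b,.0875,.044,(.52,.09));print(t,Fi(f,t),r)
# colour-free check: lower rim bottom and left/right of full mask
m=cut_out("side","tray")[0]["box"]
for z in(.075,.087):print(z,disc("side",*t,z,.044),m)
```

```text
[0.53027894 0.08841941] [-0.00053796 -0.01108004] [-0.25066544 -0.5318936   0.25057838  0.41698078]
0.075 [252.97486793 228.27299493 304.81643354 261.87194839] [247.6, 223.5, 301.5, 258.7]
0.087 [252.33190566 222.91535715 304.59328732 256.31712455] [247.6, 223.5, 301.5, 258.7]
```

```bash
python3 push2.py .0423 3
python3 - <<'E'
from h import *
d=np.load("push.npy");z=float(np.load("z.npy"));P=lambda s,z:F(f,[*(d[:2]*-s),z])[0]
line_to(P(.075,z),.04); line_to(P(.085,.20),.2)
q=quat(f[2]);move_gripper(.05)
movep(F(f,[.02,-.16,.34])[0],q)
for n in("side","top"):
    im=read_camera(n);cv2.imwrite(f"pics/{n}4.png",im[:,:,::-1])
    for t in cut_out(n,"tray")[:2]:print(n,t["conf"],t["box"])
print(read_state()["time_s"])
a=cv2.imread("pics/side4.png")[165:295,225:365];b=cv2.imread("pics/top4.png")[130:255,165:300]
cv2.imwrite("pics/c4.png",np.hstack([cv2.resize(x,None,fx=2.9,fy=2.9,interpolation=2)[:362] for x in(a,b)]))
E
```

```text
ft [ 0.55455185  0.80859135 -0.75012165] 12.6833
0.98 [356.7, 222.3, 403.2, 255.0]
0.69 [245.4, 228.2, 301.6, 263.5]
0.47 [151.5, 127.9, 234.8, 266.7]
side 0.81 [248.5, 230.5, 302.4, 265.9]
side 0.74 [288.4, 227.4, 294.0, 239.2]
top 0.93 [301.4, 237.4, 341.9, 277.5]
top 0.32 [170.0, 75.6, 239.5, 104.3]
15.6833
```

View pics/c4.png

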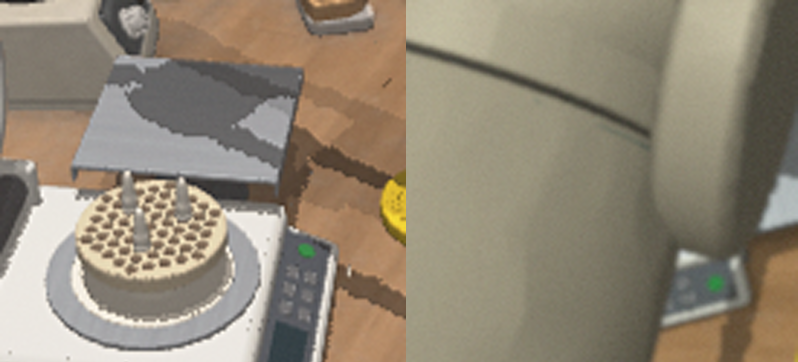

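Run:
```python
from h import *
b=np.r_[np.array([76,179])/2.9+[225,165],np.array([228,273])/2.9+[225,165]]
t,r=fit_disc("side",b,.087,.044,(.52,.09));print(t,Fi(f,t),r)
j=list(read_state()["joint_positions"]);j[0]=-1.0;move_j(j)
im=read_camera("top");cv2.imwrite("pics/top5.png",im[:,:,::-1])
for t in cut_out("top","tray")[:3]:print(t["conf"],t["box"])
print(read_state()["time_s"])
a=im[130:255,175:310,::-1];cv2.imwrite("pics/top5c.png",cv2.resize(a,None,fx=4.7,fy=4.7,interpolation=2))
```

```text
[0.52769946 0.0965123 ] [-0.00057763 -0.00258609] [-0.14279881 -0.8477336   0.14196595  0.69543068]
0.87 [302.5, 238.3, 340.6, 276.2]
0.82 [209.8, 171.1, 254.4, 213.3]
17.4833
```

View pics/top5c.png

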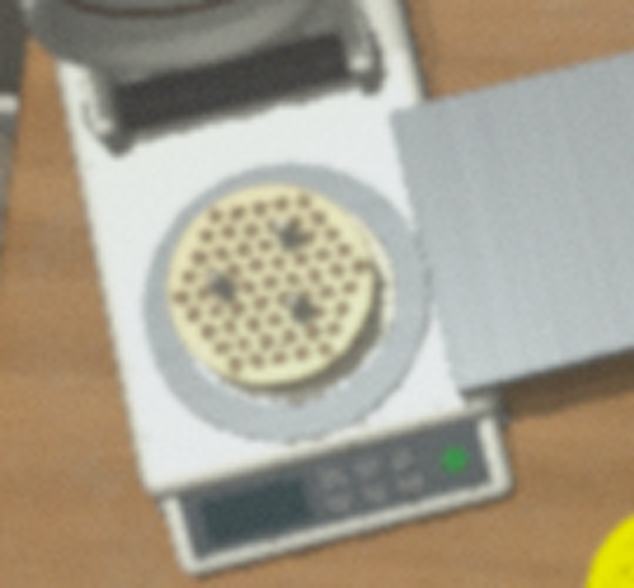

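Run:
```python
from h import *
b=np.r_[np.array([168,182])/4.7+[175,130],np.array([376,380])/4.7+[175,130]]
t,r=fit_disc("top",b,.087,.044,(.52,.09));print("tray top",Fi(f,t),r)
if np.linalg.norm(Fi(f,t))>.004: raise SystemExit("off")
q0=1.6
movep(grip_tcp(q0,0,.08),quat(f[2]))
c=line_to(grip_tcp(q0,0,0.0),.08,contact_N=8);print("contact",c)
move_gripper(.0,40);s=read_state();print("grip",s["gripper_width"],s["grasp_force"],s["ft_force"],s["time_s"])
```

```text
tray top [ 0.00027021 -0.00064652] [ 0.0200635  -0.33552664 -0.02011514  0.32030681]
contact False
grip 0.011446746555959633 39.02218401432037 [3.3246023  2.53795184 3.27208032] 21.425
```

Both views put the tray within about 2 mm of the pedestal centre, and the handle bar is gripped. Next I swing the head down along its arc.

Run:
```python
from h import *
for i,q in enumerate(np.r_[np.arange(1.5,.05,-.1),.05,0.0,-.015]):
    a=.4*(1-max(q,0)/1.6)
    c=line_to(grip_tcp(q,a),.06,quat(f[2],a),contact_N=25)
    s=read_state()
    if i%3==0 or c or q<.11:print(round(q,2),c,np.round(s["ft_force"],1),round(s["gripper_width"],4),round(s["time_s"],1))
    if c:break
im=read_camera("side");cv2.imwrite("pics/s6.png",im[:,:,::-1])
```

```text
1.5 False [2.8 0.3 8.1] 0.0117 21.9
1.2 False [0.7 0.5 7.6] 0.0115 23.3
0.9 False [-2.9 -1.8  7.7] 0.0118 24.8
0.6 False [ 2.3 -3.7 -0.3] 0.0113 26.2
0.3 False [ 6.1 -2.6 -5.1] 0.012 27.6
0.1 False [ 8.7 -1.  -5.3] 0.0115 28.6
0.05 False [ 9.   1.3 -5. ] 0.0116 28.9
0.0 False [ 8.3  0.7 -5.5] 0.0113 29.2
-0.02 False [-0.3 -0.4 14.4] 0.0114 29.4
```

View pics/s6.png

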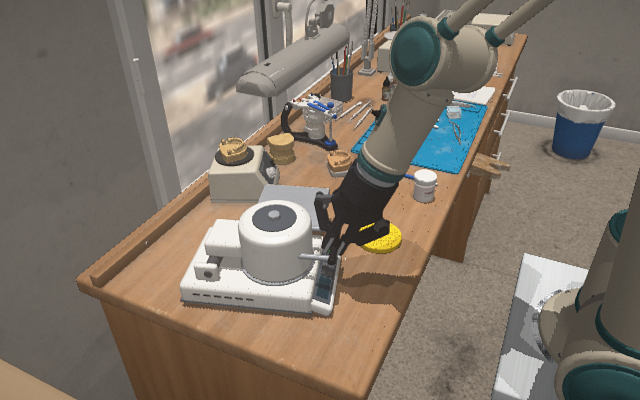

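The side view shows the bell down over the pedestal, with the gripper on the handle at about (325,255). The force reversed to +14 N, so the head is at its stop. I'll press slightly, release and back off.

Run:
```python
from h import *
a=.4;Q=quat(f[2],a)
c=line_to(grip_tcp(-.025,a),.03,Q,contact_N=15);print(c,read_state()["ft_force"])
wait(.3)
move_gripper(.036)
print(read_state()["ft_force"])
line_to(grip_tcp(-.005,a),.03,Q)
line_to(grip_tcp(0,a,.09),.08,Q);line_to(grip_tcp(0,a,.16),.15,Q)
s=read_state();print(s["ft_force"],s["time_s"])
j=list(s["joint_positions"]);j[0]=-1.0;move_j(j)
ims=[]
for n,(y,x) in(("side",(180,170)),("top",(120,165))):
    im=read_camera(n)[:,:,::-1];ims.append(cv2.resize(im[y:y+140,x:x+190],None,fx=2.1,fy=2.1,interpolation=2))
cv2.imwrite("pics/c7.png",np.hstack(ims))
for t in("cast","jar"):
    read_camera("top");print(t,[(d["conf"],d["box"]) for d in cut_out("top",t)][:2])
```

```text
False [-4.83122099  0.08080585 25.72931413]
[-0.01040818  0.14440724  0.01636682]
[ 0.28300207 -0.2545011  -0.44002262] 32.575
cast [(0.95, [391.7, 211.0, 424.2, 245.6])]
jar [(0.8, [393.4, 269.1, 421.7, 292.5]), (0.56, [191.3, 121.8, 329.7, 252.3])]
```

View pics/c7.png

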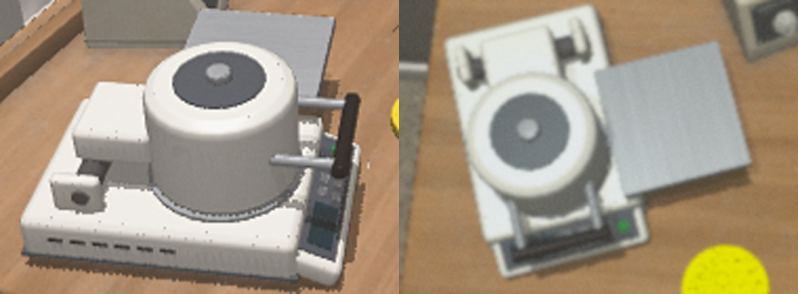

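The head is seated flat on its ring in both views, the arm is clear, and the cast and jar haven't moved.

```bash
python3 -c "
from workcell import *
print(close_job())"
```

```text
the job is handed in; nothing more can be done
None
```

I handed the job in: the tray sits within about 2 mm of the pedestal's centre, all three crowns were upright in the last view before closing, the head is fully shut over it, and the cast and jar haven't moved; the judge's result wasn't shown.

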